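# Slide the scrubber out and hover it over the soap tray

## Task

Take the scrubber by its upright fin, slide it out through the open end of the wooden holder, and carry it over the raised cement ledge to the soap tray on the other side without disturbing the lota or the bottle. Finish while still holding it level and still about a finger's breadth (10 to 20 mm) above the tray's rim, centred and lined up lengthwise so that it could be lowered straight in; it must never touch the tray, and you do not let go.

Things in the scene. Friction and masses are not known exactly. Their poses are not given: they have to be found in the camera images.
- scrubber_mid (a point): Hard silicone scrubber, loose, 100 to 200 g: a rectangular pad 90 (x) x 56 (y) x 18 mm high with a flat upright fin on the middle of its top, 44 long (x) x 16 mm thick (y), whose top is 80 mm above the underside. This point is its centre, 40 mm above the underside. x runs along pad and fin, y across them (pinch the 16 mm), z up; both ends are alike.
- holder: Wooden holder, fixed, left or right of the ledge. Origin: channel centre, on the shelf. A straight channel along its x, 130 mm long, 90 mm wide outside, open only at its -x end (robot side); a back stop 36 mm high closes +x. Floor 8 mm thick; inside 64 wide, 22 mm high. The scrubber starts in it lengthwise, centre within 12 mm of the origin; it can be lifted only when its centre is past x = -110 mm.
- holder_mouth (a point): Middle of the holder's open end, level with the top of its lips (36 mm above the shelf); -x points straight out. Two 6 mm thick lips overhang the pad from both sides along the whole channel (undersides 30 mm above the shelf), leaving a 30 mm wide slot along the middle through which the fin stands.
- tray_rim (a point): The soap tray, fixed on the shelf on the other side of the ledge from the holder: a rectangular ceramic open tray 126 (x) x 92 (y) x 25 mm high, inside 112 x 78 mm, walls 7 mm. This point is the centre of its mouth at rim height, 25 mm above the shelf. x runs along its length, z up.
- ledge: The raised cement ledge, fixed, 340 (x) x 110 (y) x 40 mm high, running away from the robot between holder and tray. Origin: centre of its underside on the shelf. The lota and the bottle stand on it.
- lota: Bystander: aluminium lota (round-bellied open pot), 96 mm diameter, 90 mm high, loose, standing on the ledge. Origin: centre of its underside.
- bottle: Bystander: plastic bottle with twist cap, 52 mm diameter, 125 mm high, loose, standing on the ledge (its top is 165 mm above the shelf). Origin: centre of its underside.
Mind the look-alikes: they are no part of the job. Of the things shaped like the part that bears scrubber_mid, the grey one is meant. Leave any turquoise look-alike of the part that bears tray_rim alone.

How it is judged:
By the outcome, as a careful person would: the job done as asked, in the order asked, and still so for the second after the job is handed in, while the arm keeps its last pose, push and grip.
It also fails if it takes over 51 s, if anything falls off the work surface, if the arm or the gripper's body presses on something with over 40 N, if the wrist force passes 120 N, or if a joint passes its speed limit or range.

## Robot

A 7-joint arm with a two-finger parallel gripper is mounted at the origin on the work surface. World frame = base frame: x ahead of the robot, y to its left, z up, the work surface at z = 0. Lengths are in m, angles in rad, forces in N, time in s.
With the tool pointing down it reaches from about 0.4 to 0.85 m from the base axis. Payload 10.4 kg.
Tool frame: the origin (TCP) lies on the centre line of the jaws, within the pads' length; the fingertips stand r.tip_extent ahead of it and the grasp point (between the pads) lies 3 mm ahead of it (r.tip_extent is the distance from the TCP to the fingertips, in m); z points along the fingers, y is the direction in which the jaws open and shut (so a half turn about z gives the same grasp; the last joint's range is limited). The gripper opens to 87 mm and grips with 3 to 60 N. Pads are 19 mm wide; open, the fingers measure 117 mm over their backs; the gripper's body (75 mm by 190 mm) begins 51 mm behind the grasp point.
Start: joints at [-1.161, 0.332, -0.065, 1.46, 0.022, 1.35, -0.088], TCP at [0.262, 0.567, 0.245] pointing down, gripper open.
Joint ranges: [-2.6, 2.6], [-0.5, 2.12], [-1.47, 1.34], [0.16, 2.42], [-1.27, 4.41], [0.06, 2.06], [-2.6, 2.6]. Speed limits (rad/s): [2.22, 2.22, 2.79, 2.79, 3.14, 3.14, 3.14].

## Interface

Orientations are given as a unit quaternion [x, y, z, w].
In Python, from bench import r gives the robot as it stands. The module is installed in compiled form; this text tells all that it offers.
- The arm moves only by the shell command python3 -m jog 'ROWS' [FORCE]. ROWS is JSON, a list of rows, each a list of 5 numbers: the shift along the tool's x, y, z in cm, then the turn about the tool's z in rad, then the closure, from 0 (fully open) to 1 (shut). A call has exactly 10 rows; each row shifts and turns the pose as measured when the row begins, along the tool's axes as they then stand; what a row does not reach is not made up. A row lasts 1/10 s, in which the tool goes at most 50 mm and 8.59 degrees, less where a joint would pass 70% of its speed; a pose out of reach is approached as far as the arm can. A call with a gripper value outside its range is refused whole. The fingers move at their own pace and stop on an object; FORCE is the grip in N (left out, the last holds). Time passes only in rows, so rows that do not move let the fingers close, or fill a call up. It gives the time, the measured TCP pose, the force and the opening at its end, in the units of the state.
- r.read_state(): the state, without advancing time (a new reading comes with each control period).
- r.camera(name): name is "side" or "top" or "wrist"; returns a dict with "pixels" (384x512x3 uint8, red, green, blue), "fx", "fy", "cx", "cy" (pixels), "camera_from_world" (4x4, takes a point from world to camera coordinates). Camera axes: x right, y up, looking along -z (the intrinsics and any distortion apply to the point x, -y, -z); pixel columns grow to the right and rows downward; lengths in m; the calibration is good to about 2 mm. A picture is of the moment at which its call begins. There is no depth.
- r.close_job(): hands the job in, once; it reports no verdict.
The state is a dict: "time": time; "joint_positions": joint angles; "joint_vel": joint speeds; "joint_torque": joint torques, N m; "ee_pos": TCP position; "eef_rot": TCP orientation; "ft_force": force on the tool from outside, world axes, zero at the start; "torque": the same for the moment, N m; "width": finger opening in m.
Only numpy, scipy, OpenCV 4.12 (cv2) and the standard library are available. Lean on these libraries where they do the work, as an engineer would, in place of code of your own. Each camera call takes 0.05 s, during which the arm holds its last target. There are 200 camera calls.

## Working session

There is one attempt and no reset: what is moved stays moved. The work goes in short steps, Python scripts to look and compute and a shell command to move; the robot and the scene stay as the last step left them, time stands still between calls to the robot, and variables do not carry over. Pictures are saved under pics/ and viewed, about 8 in all and at most 12, crops included, and the job is handed in when it is done.

```bash
mkdir -p pics; cat > h.py <<'E'
import numpy as np, cv2
from bench import r
def snap(n,f):
    c=r.camera(n); cv2.imwrite('pics/'+f+'.png',c['pixels'][:,:,::-1]); np.savez('pics/'+f+'.npz',**c); return c
def load(f): return dict(np.load('pics/'+f+'.npz'))
def ray(c,u,v):
    T=np.array(c['camera_from_world']);R=T[:3,:3];o=-R.T@T[:3,3]
    u=np.asarray(u,float);v=np.asarray(v,float)
    d=np.stack([(u-c['cx'])/c['fx'],-(v-c['cy'])/c['fy'],-np.ones_like(u)],-1)@R
    return o,d
def plane(c,u,v,z):
    o,d=ray(c,u,v); return o+d*((z-o[2])/d[...,2])[...,None]
def proj(c,P):
    T=np.array(c['camera_from_world']);p=np.asarray(P)@T[:3,:3].T+T[:3,3]
    return np.stack([c['cx']+c['fx']*p[...,0]/-p[...,2],c['cy']-c['fy']*p[...,1]/-p[...,2]],-1)
E
python3 - <<'E'
from h import *
for n in ['top','side']:
    c=snap(n,n+'0'); print(n,[k for k in c],c['fx'],c['fy'],c['cx'],c['cy'],np.round(c['camera_from_world'],3))
print(r.tip_extent); print(r.read_state())
a=cv2.imread('pics/top0.png');b=cv2.imread('pics/side0.png')
E
```

```text
top ['pixels', 'fx', 'fy', 'cx', 'cy', 'camera_from_world'] 407.897910585367 407.897910585367 260.09905519119866 188.27859680188703 [[-0.025 -1.    -0.019  0.006]
 [ 0.994 -0.027  0.107 -0.611]
 [-0.107 -0.016  0.994 -1.136]
 [ 0.     0.     0.     1.   ]]
side ['pixels', 'fx', 'fy', 'cx', 'cy', 'camera_from_world'] 404.33410069719406 404.33410069719406 252.19430612934556 196.14833719881298 [[-0.994 -0.108 -0.017  0.577]
 [ 0.061 -0.675  0.735 -0.095]
 [-0.09   0.729  0.678 -0.929]
 [ 0.     0.     0.     1.   ]]
0.022
{'time': 0.1, 'joint_positions': array([-1.16060726,  0.33281903, -0.06467691,  1.46084304,  0.02161874,
        1.34989055, -0.08850277]), 'joint_vel': array([ 0.00117932, -0.00118322, -0.00111371, -0.00115679,  0.00047922,
        0.00078517,  0.000388  ]), 'joint_torque': array([ 9.76442170e-04, -6.24543571e+01,  2.45252793e-02, -3.90714741e+01,
       -6.14751200e-02,  3.67681368e-02,  8.09949279e-05]), 'ee_pos': array([0.26201746, 0.56708493, 0.24383378]), 'eef_rot': array([ 2.14710370e-01,  9.76677561e-01, -6.24841136e-04, -9.54950411e-05]), 'ft_force': array([0.08925247, 0.63520025, 0.43115973]), 'torque': array([-0.09900273, -0.02307629, -0.02036306]), 'width': 0.08701408582259774}
```

View pics/top0.png

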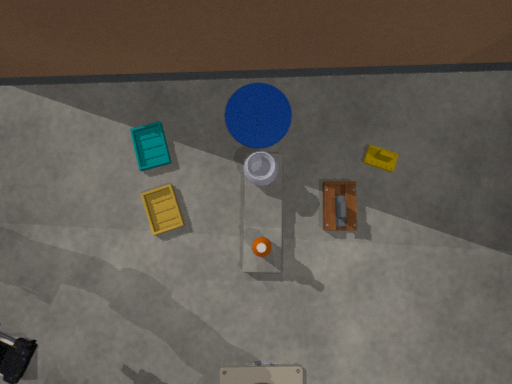

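View pics/side0.png

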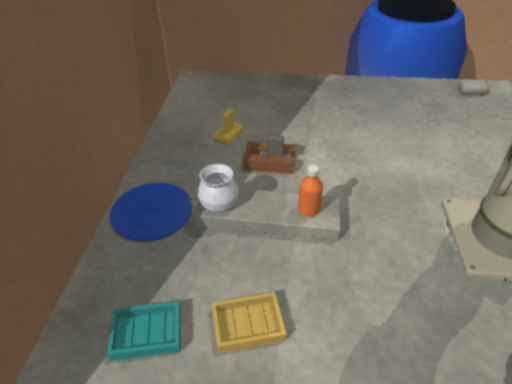

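Top view: the yellow tray is at (163,209) and the turquoise decoy at (150,146). The holder with the grey scrubber is at (340,205), the bottle at (261,246), the lota at (260,167), and the yellow look-alike scrubber at (381,158). The side view agrees. Next I measure.

```bash
cat > meas.py <<'E'
from h import *
c=load('top0'); im=c['pixels']; hsv=cv2.cvtColor(im,cv2.COLOR_RGB2HSV)
def blob(m,x0,y0,x1,y1):
    k=np.zeros(m.shape,np.uint8);k[y0:y1,x0:x1]=255;m=m&k
    v,u=np.nonzero(m);return u,v
def rect(u,v,z):
    P=plane(c,u,v,z)[:,:2]; R=cv2.minAreaRect((P*1000).astype(np.float32)); return np.round(R[0],1),np.round(R[1],1),round(R[2],1)
u,v=blob(cv2.inRange(hsv,(15,100,90),(32,255,255)),130,175,200,250); print('tray',len(u),rect(u,v,.025))
u,v=blob(cv2.inRange(hsv,(2,110,40),(16,255,255)),315,170,365,240); print('holder',len(u),rect(u,v,.036))
u,v=blob(cv2.inRange(hsv,(2,150,120),(14,255,255)),245,230,280,262); print('bottle',len(u),rect(u,v,.15))
u,v=blob(cv2.inRange(hsv,(0,0,190),(180,60,255)),250,235,275,260); print('cap',rect(u,v,.165))
u,v=blob(cv2.inRange(hsv,(110,15,120),(150,90,255)),235,145,285,190); print('lota',len(u),rect(u,v,.12))
for p in [(246,153),(281,154),(244,272),(282,272)]: print('ledge',plane(c,*p,.04).round(3))
cr=im[165:250,300:380];a=cv2.resize(cr,None,fx=6,fy=6,interpolation=cv2.INTER_CUBIC)
cv2.imwrite('pics/hold.png',a[:,:,::-1])
E
python3 meas.py
```

```text
tray 1430 (array([559.3, 275.5]), array([127.8,  94.4]), 17.1)
holder 1237 (array([ 556.7, -233.4]), array([ 93.1, 139. ]), 87.6)
bottle 183 (array([451.2, -10.1]), array([45.7, 45.3]), 88.6)
cap (array([449.2,  -9.1]), array([17.5, 14.9]), 88.6)
lota 400 (array([659.9, -10.6]), array([79.7, 82.3]), 80.2)
ledge [0.713 0.028 0.04 ]
ledge [ 0.708 -0.072  0.04 ]
ledge [0.377 0.041 0.04 ]
ledge [ 0.374 -0.065  0.04 ]
```

View pics/hold.png

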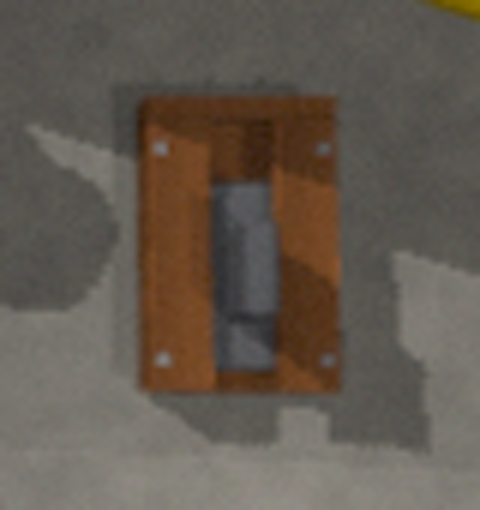

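```bash
python3 -m jog '[[0,0,-1,-0.14,0],[0,0,-1,-0.14,0],[0,0,-1,-0.15,0],[-1.4,-4,0,0,0],[-1.4,-4,0,0,0],[-1.4,-4,0,0,0],[-1.4,-4,0,0,0],[-1.4,-4,0,0,0],[-1.4,-4,0,0,0],[-1.4,-4,0,0,0]]' 30; python3 -m jog '[[-1.4,-4,0,0,0],[-1.4,-4,0,0,0],[-1.4,-4,0,0,0],[-1.4,-4,0,0,0],[-1.4,-4,0,0,0],[-1.4,-4,0,0,0],[-1.4,-4,0,0,0],[-1.4,-4,0,0,0],[-1.4,-4,0,0,0],[0,0,0,0,0]]'
```

```text
time: 1.1
ee_pos: [0.3613, 0.2813, 0.27]
eef_rot: [-0.01, 1.0, -0.004, -0.004]
ft_force: [0.6, 0.5, 0.5]
width: 0.0873
time: 2.1
ee_pos: [0.4956, -0.0987, 0.2705]
eef_rot: [-0.006, 1.0, -0.004, -0.004]
ft_force: [-0.8, -0.2, 0.3]
width: 0.0871
```

```bash
python3 -m jog '[[-1.2,-3.2,0,0,0],[-1.2,-3.2,0,0,0],[-1.2,-3.2,0,0,0],[-1.2,-3.2,0,0,0],[0,-0.4,0,0,0],[0,0,0,0,0],[0,0,0,0,0],[0,0,0,0,0],[0,0,0,0,0],[0,0,0,0,0]]'
python3 - <<'E'
from h import *
snap('wrist','w1'); s=r.read_state(); print(s['ee_pos'],s['eef_rot'],s['joint_positions'].round(2))
E
```

```text
time: 3.1
ee_pos: [0.5464, -0.2282, 0.2684]
eef_rot: [-0.01, 1.0, -0.002, -0.006]
ft_force: [-0.7, 0.1, -0.1]
width: 0.087
[ 0.54647505 -0.22818789  0.26845833] [-0.00995182  0.99993096 -0.00208355 -0.00589001] [-0.22  0.29  0.66  1.54 -0.17  1.39  2.04]
```

View pics/w1.png

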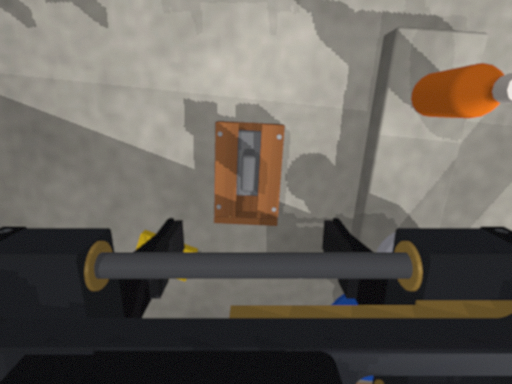

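```bash
python3 - <<'E'
from h import *
c=load('w1'); im=c['pixels']; hsv=cv2.cvtColor(im,cv2.COLOR_RGB2HSV)
m=cv2.inRange(hsv,(2,110,40),(16,255,255)); m[:,:200]=0; m[:,300:]=0; m[:110]=0; m[240:]=0
v,u=np.nonzero(m); P=plane(c,u,v,.036)[:,:2]*1000
R=cv2.minAreaRect(P.astype(np.float32)); print(R, cv2.boxPoints(R).round(1))
cn=np.int32(cv2.boxPoints(cv2.minAreaRect(np.stack([u,v],1).astype(np.float32)))); print(cn)
# screws
g=cv2.cvtColor(im,cv2.COLOR_RGB2GRAY)
for x,y in [(220,133),(280,136),(219,207),(274,209)]:
    w=g[y-5:y+6,x-5:x+6].astype(float);w=np.clip(w-np.percentile(w,80),0,None);yy,xx=np.mgrid[y-5:y+6,x-5:x+6]
    p=(w*xx).sum()/w.sum(),(w*yy).sum()/w.sum();print('screw',np.round(p,1),plane(c,*p,.036).round(4))
a=cv2.resize(im[110:235,195:305],None,fx=5,fy=5,interpolation=cv2.INTER_CUBIC);a=cv2.convertScaleAbs(a,alpha=1.3)
cv2.imwrite('pics/w1c.png',a[:,:,::-1])
E
```

```text
((557.1742553710938, -235.81527709960938), (88.52346801757812, 140.30885314941406), 88.72724151611328) [[ 486.1 -278.5]
 [ 626.3 -281.6]
 [ 628.3 -193.1]
 [ 488.  -190. ]]
[[211 221]
 [216 121]
 [283 124]
 [278 225]]
screw [219.4 133.5] [ 0.5016 -0.2733  0.036 ]
screw [279.3 136.4] [ 0.5039 -0.1953  0.036 ]
screw [218.  206.4] [ 0.6021 -0.2765  0.036 ]
screw [273.5 209.2] [ 0.6045 -0.1989  0.036 ]
```

View pics/w1c.png

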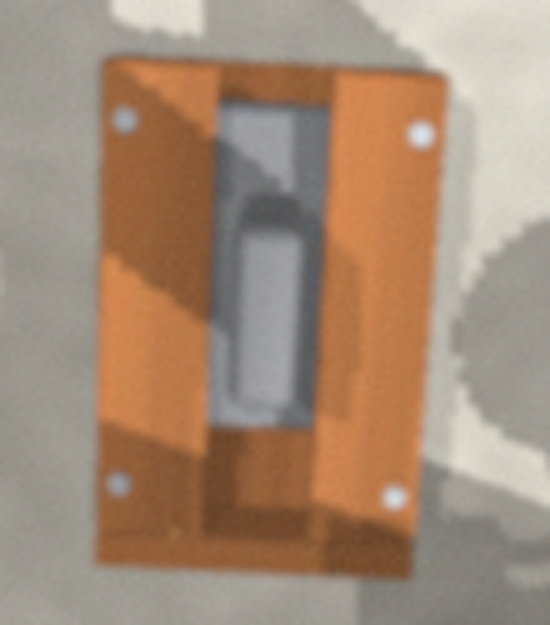

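The holder shows clearly: screws give yaw ≈ -1.8°. The fin top is at crop (245–302, 230–405) and the pad ends are at rows 104 and 427. I'll cast these.

```bash
python3 - <<'E'
from h import *
c=load('w1')
f=lambda x,y,z: plane(c,(x+.5)/5-.5+195,(y+.5)/5-.5+110,z).round(4)
for p in [(245,230),(302,230),(240,402),(293,404)]: print('fin',f(*p,.088))
print('pad near',f(275,104,.026),'far',f(262,427,.026))
print('slot',f(218,104,.036),f(331,104,.036),f(206,430,.036),f(314,430,.036))
print('mouth lip',f(160,61,.036),f(390,72,.036)); 
E
```

```text
fin [ 0.5218 -0.2397  0.088 ]
fin [ 0.5215 -0.2267  0.088 ]
fin [ 0.5627 -0.2405  0.088 ]
fin [ 0.5629 -0.2279  0.088 ]
pad near [ 0.4976 -0.2342  0.026 ] far [ 0.5875 -0.2364  0.026 ]
slot [ 0.4972 -0.2489  0.036 ] [ 0.4966 -0.2196  0.036 ] [ 0.5857 -0.2517  0.036 ] [ 0.5851 -0.2219  0.036 ]
mouth lip [ 0.4866 -0.2639  0.036 ] [ 0.4882 -0.2046  0.036 ]
```

```bash
python3 -m jog '[[0.2,-0.5,1,0.05,0],[0,0,2,0,0],[0,0,3,0,0],[0,0,3,0,0],[0,0,3,0,0],[0,0,2,0,0],[0,0,1,0,0],[0,0,0,0,0],[0,0,0,0,0],[0,0,0,0,0]]'
python3 - <<'E'
from h import *
s=r.read_state(); print(s['ee_pos'],s['eef_rot'].round(4))
E
```

```text
time: 4.15
ee_pos: [0.5457, -0.2315, 0.1175]
eef_rot: [0.014, 1.0, -0.002, -0.002]
ft_force: [0.5, 0.7, 0.3]
width: 0.0871
[ 0.54570005 -0.23146193  0.11750249] [ 0.0139  0.9999 -0.002  -0.002 ]
```

```bash
python3 -m jog '[[0.15,-0.15,1,0,0],[0.15,-0.15,1,0,0],[0,0,1,0,0],[0,0,1,0,0],[0,0,0.8,0,0],[0,0,0,0,0],[0,0,0,0,0],[0,0,0,0,0],[0,0,0,0,0],[0,0,0,0,0]]'
python3 - <<'E'
from h import *
s=r.read_state(); print(s['ee_pos'],s['eef_rot'].round(4))
E
```

```text
time: 5.15
ee_pos: [0.5434, -0.2354, 0.0673]
eef_rot: [0.014, 1.0, -0.002, -0.0]
ft_force: [0.5, 0.3, 0.4]
width: 0.0866
[ 0.54336569 -0.23537438  0.0672865 ] [ 1.390e-02  9.999e-01 -2.300e-03 -4.000e-04]
```

```bash
python3 -m jog '[[0,0,0,0,0.4],[0,0,0,0,0.6],[0,0,0,0,0.7],[0,0,0,0,0.8],[0,0,0,0,1],[0,0,0,0,1],[0,0,0,0,1],[0,0,0,0,1],[0,0,0,0,1],[0,0,0,0,1]]' 30
python3 - <<'E'
from h import *
s=r.read_state(); print(s['ee_pos'],s['eef_rot'].round(4),s['ft_force'],s['width'])
E
```

```text
time: 6.15
ee_pos: [0.5438, -0.2354, 0.068]
eef_rot: [0.014, 1.0, -0.002, 0.0]
ft_force: [-0.9, 0.8, 0.9]
width: 0.0157
[ 0.54379411 -0.23540218  0.06796775] [ 1.380e-02  9.999e-01 -2.400e-03  2.000e-04] [-0.93650253  0.77475578  0.9456301 ] 0.015697829991191334
```

```bash
python3 -m jog '[[0,0,-0.15,0,1],[0.5,0,0,0,1],[0.8,0,0,0,1],[0.8,0,0,0,1],[0.8,0,0,0,1],[0.8,0,0,0,1],[0.8,0,0,0,1],[0.5,0,0,0,1],[0,0,0,0,1],[0,0,0,0,1]]'
python3 - <<'E'
from h import *
s=r.read_state(); print(s['ee_pos'],s['eef_rot'].round(4),s['ft_force'],s['torque'],s['width'])
E
```

```text
time: 7.15
ee_pos: [0.4879, -0.2338, 0.0693]
eef_rot: [0.014, 1.0, -0.002, -0.0]
ft_force: [-0.2, -0.8, -1.4]
width: 0.0159
[ 0.48787778 -0.23378951  0.06931032] [ 1.430e-02  9.999e-01 -1.900e-03 -2.000e-04] [-0.19550024 -0.80469939 -1.41880766] [ 0.07869139 -0.05155363  0.00456924] 0.01592850770453228
```

```bash
python3 -m jog '[[0.8,0,0,0,1],[0.8,0,0,0,1],[0.8,0,0,0,1],[0.8,0,0,0,1],[0.8,0,0,0,1],[0.8,0,0,0,1],[0.8,0,0,0,1],[0.8,0,0,0,1],[0.8,0,0,0,1],[0.3,0,0,0,1]]'
python3 - <<'E'
from h import *
snap('top','t2');im=load('t2')['pixels'];snap('side','s2');b=load('s2')['pixels']
cv2.imwrite('pics/ts2.png',np.hstack([cv2.resize(x,(400,400)) for x in (im[150:290,280:420],b[90:230,220:360])])[:,:,::-1])
s=r.read_state(); print(s['ee_pos'],s['eef_rot'].round(4),s['ft_force'],s['width'])
E
```

```text
time: 8.15
ee_pos: [0.4064, -0.2315, 0.0692]
eef_rot: [0.014, 1.0, -0.002, -0.0]
ft_force: [0.2, 0.1, -0.8]
width: 0.016
[ 0.40702833 -0.23150184  0.06929045] [ 0.0142  0.9999 -0.0019  0.    ] [ 0.86859551 -0.54944283 -0.42821893] 0.016318849709884113
```

View pics/ts2.png

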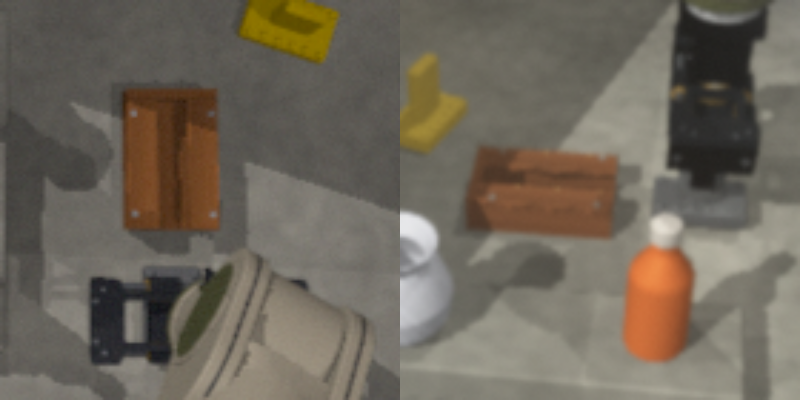

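The scrubber is clear of the holder. Lifting.

```bash
python3 -m jog '[[0,0,-1,0,1],[0,0,-2,0,1],[0,0,-2.5,0,1],[0,0,-2.5,0,1],[0,0,-2.5,0,1],[0,0,-2.5,0,1],[0,0,-2.5,0,1],[0,0,-2.5,0,1],[0,0,-2,0,1],[0,0,-1,0,1]]'
python3 - <<'E'
from h import *
s=r.read_state(); print(s['ee_pos'],s['eef_rot'].round(4),s['ft_force'],s['width'],s['joint_positions'].round(2))
E
```

```text
time: 9.25
ee_pos: [0.408, -0.2316, 0.2937]
eef_rot: [0.015, 1.0, -0.004, 0.001]
ft_force: [-0.0, 0.7, -1.9]
width: 0.0157
[ 0.40795049 -0.23161011  0.29372434] [ 1.530e-02  9.999e-01 -4.000e-03  9.000e-04] [-0.04121187  0.73469361 -1.86479645] 0.015680608625886373 [-0.27 -0.09  0.65  1.81  0.06  1.4   1.91]
```

```bash
python3 -m jog '[[-0.3,1,0,0,1],[-0.6,2,0,0,1],[-0.7,2.5,0,0,1],[-0.7,2.5,0,0,1],[-0.7,2.5,0,0,1],[-0.7,2.5,0,0,1],[-0.7,2.5,0,0,1],[-0.7,2.5,0,0,1],[-0.7,2.5,0,0,1],[-0.7,2.5,0,0,1]]'; python3 -m jog '[[-0.7,2.5,0,0,1],[-0.7,2.5,0,0,1],[-0.7,2.5,0,0,1],[-0.7,2.5,0,0,1],[-0.7,2.5,0,0,1],[-0.7,2.5,0,0,1],[-0.7,2.5,0,0,1],[-0.7,2.5,0,0,1],[-0.4,1.5,0,0,1],[0,0,0,0,1]]'
python3 - <<'E'
from h import *
s=r.read_state(); print(s['ee_pos'],s['eef_rot'].round(4),s['ft_force'],s['width'],s['joint_positions'].round(2))
E
```

```text
time: 10.25
ee_pos: [0.48, 0.0082, 0.2845]
eef_rot: [0.018, 1.0, -0.005, -0.003]
ft_force: [0.0, -0.8, -1.2]
width: 0.0158
time: 11.25
ee_pos: [0.5417, 0.2411, 0.2661]
eef_rot: [0.013, 1.0, -0.008, -0.013]
ft_force: [-0.1, -0.2, -1.2]
width: 0.0161
[0.54171774 0.24109846 0.26610569] [ 0.0135  0.9998 -0.0083 -0.0132] [-0.12429216 -0.17842848 -1.19896273] 0.016129793633543686 [-0.68  0.27  0.23  1.5  -0.06  1.4   1.09]
```

```bash
python3 -m jog '[[-0.3,0.8,0,-0.06,1],[-0.3,0.8,0,-0.06,1],[-0.3,0.8,0,-0.06,1],[-0.3,0.7,0,-0.06,1],[0,0,0,-0.06,1],[0,0,0,-0.03,1],[0,0,0,0,1],[0,0,0,0,1],[0,0,0,0,1],[0,0,0,0,1]]'
cat > st.py <<'E'
from h import *
from scipy.spatial.transform import Rotation as Ro
s=r.read_state(); R=Ro.from_quat(s['eef_rot']).as_matrix()
print(s['time'],s['ee_pos'].round(4),'yaw',np.degrees(np.arctan2(-R[1,0],-R[0,0])).round(2),'toolz',R[:,2].round(4),'tilt in tool x,y',(R[:,:2].T@[0,0,-1]).round(4),s['ft_force'].round(1),s['width'].round(4),s['joint_positions'].round(2))
E
python3 st.py
```

```text
time: 12.25
ee_pos: [0.5505, 0.2641, 0.2616]
eef_rot: [-0.151, 0.988, -0.009, -0.018]
ft_force: [0.2, -0.1, -1.5]
width: 0.0156Traceback (most recent call last):
  File "st.py", line 4, in <module>
    print(s['time'],s['ee_pos'].round(4),'yaw',np.degrees(np.arctan2(-R[1,0],-R[0,0])).round(2),'toolz',R[:,2].round(4),'tilt in tool x,y',(R[:,:2].T@[0,0,-1]).round(4),s['ft_force'].round(1),s['width'].round(4),s['joint_positions'].round(2))
                                                                                                                                                                                                ^^^^^^^^^^^^^^^^
AttributeError: 'float' object has no attribute 'round'
```

```bash
sed -i "s/s\['width'\].round(4)/round(float(s['width']),4)/" st.py; python3 st.py;  python3 -m jog '[[0,0,2.5,0,1],[0,0,2.5,0,1],[0,0,2,0,1],[0,0,1,0,1],[0,0,0,0,1],[0,0,0,0,1],[0,0,0,0,1],[0,0,0,0,1],[0,0,0,0,1],[0,0,0,0,1]]'; python3 st.py
```

```text
12.25 [0.5505 0.2641 0.2616] yaw 17.41 toolz [-0.0322 -0.0238 -0.9992] tilt in tool x,y [-0.0378  0.0131] [ 0.2 -0.1 -1.5] 0.0156 [-0.67  0.32  0.18  1.45 -0.05  1.42  1.39]
time: 13.25
ee_pos: [0.5501, 0.2628, 0.1843]
eef_rot: [-0.15, 0.989, -0.008, -0.014]
ft_force: [-0.4, 0.3, -1.6]
width: 0.0159
13.25 [0.5501 0.2628 0.1843] yaw 17.26 toolz [-0.0252 -0.0199 -0.9995] tilt in tool x,y [-0.0299  0.0115] [-0.4  0.3 -1.6] 0.0159 [-0.66  0.36  0.17  1.56 -0.06  1.26  1.39]
```

```bash
python3 -m jog '[[2,0,0,0,1],[3,0,0,0,1],[3,0,0,0,1],[2,0,0,0,1],[0,0,0,0,1],[0,0,0,0,1],[0,0,0,0,1],[0,0,0,0,1],[0,0,0,0,1],[0,0,0,0,1]]'; python3 st.py; python3 -m jog '[[-1,0,0,0,1],[-1,0,0,0,1],[-1,0,0,0,1],[-1,0,0,0,1],[-1,0,0,0,1],[-1,0,0,0,1],[-1,0,0,0,1],[-1,0,0,0,1],[-1,0,0,0,1],[-1,0,0,0,1]]';python3 st.py
```

```text
time: 14.25
ee_pos: [0.4546, 0.2329, 0.1884]
eef_rot: [-0.15, 0.989, -0.008, -0.012]
ft_force: [-0.4, -0.2, -1.4]
width: 0.0161
14.25 [0.4546 0.2329 0.1884] yaw 17.2 toolz [-0.0214 -0.0185 -0.9996] tilt in tool x,y [-0.0259  0.0113] [-0.4 -0.2 -1.4] 0.0161 [-0.71  0.14  0.15  1.82 -0.02  1.21  1.32]
time: 15.25
ee_pos: [0.5588, 0.2651, 0.1847]
eef_rot: [-0.15, 0.989, -0.008, -0.012]
ft_force: [-0.3, 0.4, -0.8]
width: 0.0158
15.25 [0.5588 0.2651 0.1847] yaw 17.2 toolz [-0.0217 -0.0191 -0.9996] tilt in tool x,y [-0.0264  0.0118] [-0.3  0.4 -0.8] 0.0158 [-0.66  0.37  0.18  1.54 -0.06  1.26  1.4 ]
```

```bash
python3 -m jog '[[0,0,-1,0,1],[0,0,-1,0,1],[0,0,-1,0,1],[0,0,-1,0,1],[0,0,-1,0,1],[0,0,-1,0,1],[0,0,-1,0,1],[0,0,-1,0,1],[0,0,-1,0,1],[0,0,-1,0,1]]'; python3 st.py; python3 -m jog '[[3,-1,3,0,1],[3,-1,4,0,1],[3,-1,3,0,1],[0,0,0,0,1],[0,0,0,0,1],[-1,0.3,0,0,1],[-1,0.3,0,0,1],[-1,0.3,0,0,1],[-1,0.3,0,0,1],[-1,0.3,0,0,1]]';python3 st.py
```

```text
time: 16.25
ee_pos: [0.5612, 0.2672, 0.2941]
eef_rot: [-0.15, 0.989, -0.008, -0.012]
ft_force: [0.2, 0.3, -2.0]
width: 0.0159
16.25 [0.5612 0.2672 0.2941] yaw 17.21 toolz [-0.0213 -0.0187 -0.9996] tilt in tool x,y [-0.0259  0.0115] [ 0.2  0.3 -2. ] 0.0159 [-0.67  0.32  0.19  1.38 -0.05  1.47  1.39]
time: 17.25
ee_pos: [0.532, 0.2437, 0.2003]
eef_rot: [-0.15, 0.989, -0.005, -0.006]
ft_force: [-0.2, 0.1, -2.0]
width: 0.0158
17.25 [0.532  0.2437 0.2003] yaw 17.29 toolz [-0.0102 -0.0125 -0.9999] tilt in tool x,y [-0.0135  0.009 ] [-0.2  0.1 -2. ] 0.0158 [-0.66  0.28  0.18  1.63 -0.05  1.25  1.4 ]
```

```bash
python3 -m jog '[[-0.4,0.2,-1,0,1],[-0.4,0.2,-1,0,1],[-0.4,0.2,-1,0,1],[-0.4,0.2,-1,0,1],[-0.4,0.2,-1,0,1],[-0.4,0.2,-1,0,1],[-0.4,0.2,-1,0,1],[-0.4,0.2,-1,0,1],[-0.4,0.2,-1,0,1],[0,0,-1,0,1]]'; python3 st.py; python3 -m jog '[[3,-2,3,0,1],[3,-2,4,0,1],[3,-2,3,0,1],[0,0,0,0,1],[0,0,0,0,1],[-1,0.6,0,0,1],[-1,0.6,0,0,1],[-1,0.6,0,0,1],[-1,0.6,0,0,1],[-1,0.6,0,0,1]]';python3 st.py
python3 - <<'E'
from h import *
snap('wrist','w3')
snap('side','s3')
E
```

```text
time: 18.25
ee_pos: [0.5775, 0.2878, 0.3081]
eef_rot: [-0.154, 0.988, -0.004, 0.0]
ft_force: [0.1, 0.5, -0.8]
width: 0.0159
18.25 [0.5775 0.2878 0.3081] yaw 17.71 toolz [ 0.0021 -0.0075 -1.    ] tilt in tool x,y [-0.0003  0.0078] [ 0.1  0.5 -0.8] 0.0159 [-0.67  0.35  0.19  1.31 -0.06  1.49  1.39]
time: 19.25
ee_pos: [0.5597, 0.2565, 0.2145]
eef_rot: [-0.157, 0.988, -0.001, 0.009]
ft_force: [0.3, -0.5, -0.9]
width: 0.0159
19.25 [0.5597 0.2565 0.2145] yaw 18.01 toolz [ 0.018   0.0012 -0.9998] tilt in tool x,y [0.0175 0.0045] [ 0.3 -0.5 -0.9] 0.0159 [-0.66  0.31  0.18  1.56 -0.05  1.26  1.42]
```

View pics/w3.png

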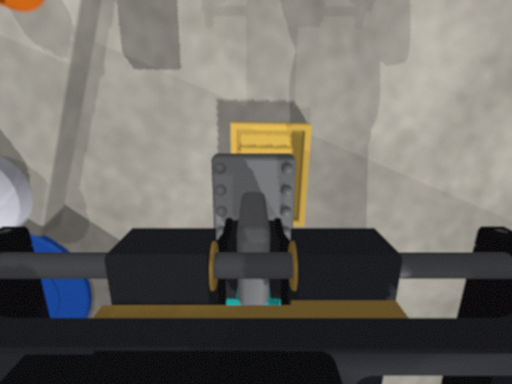

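The wrist view shows the scrubber held over the yellow tray, with the tray's near corners at about (232,124) and (310,125). I'll refine the tray position from enlarged crops of several views.

```bash
python3 - <<'E'
from h import *
a=load('top0')['pixels'][180:240,138:188]; b=load('side0')['pixels'][285:360,200:300]
A=cv2.resize(a,None,fx=7,fy=7,interpolation=cv2.INTER_CUBIC);B=cv2.resize(b,None,fx=4.2,fy=4.2,interpolation=cv2.INTER_CUBIC)
o=np.zeros((420,A.shape[1]+B.shape[1],3),np.uint8);o[:,:A.shape[1]]=A;o[:B.shape[0],A.shape[1]:]=B
print(A.shape,B.shape);cv2.imwrite('pics/tr.png',o[:,:,::-1])
E
```

```text
(420, 350, 3) (315, 420, 3)
```

View pics/tr.png

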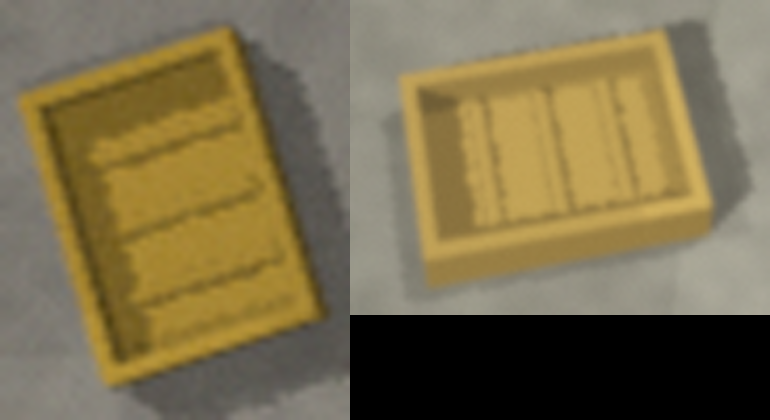

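```bash
python3 - <<'E'
from h import *
def go(n,c,Q,s,ox,oy,X):
    Q=np.array(Q,float);u=(Q[:,0]-X+.5)/s-.5+ox;v=(Q[:,1]+.5)/s-.5+oy
    P=plane(c,u,v,.025)[:,:2]*1000
    e=[P[(i+1)%4]-P[i] for i in range(4)]
    print(n,'ctr',P.mean(0).round(1),[(round(float(np.hypot(*x)),1),round(float(np.degrees(np.arctan2(x[1],x[0]))),1)) for x in e])
go('top',load('top0'),[(20,98),(233,27),(320,318),(110,385)],7,138,180,0)
go('side',load('side0'),[(401,75),(665,31),(712,208),(428,258)],4.2,200,285,350)
c=load('w3'); print(plane(c,np.array([231,310.5,303.]),np.array([123.5,125,225]),.025).round(4))
# pad near edge in w3 for scrubber check
print(plane(c,np.array([212,294.]),np.array([155.,156]),.215-.060+.018).round(4))
for n in ['w3']:
    s=r.read_state();print(s['ee_pos'])
E
```

```text
top ctr [559.5 275. ] [(92.6, -72.9), (126.2, -163.6), (89.9, 106.2), (124.9, 17.6)]
side ctr [558.9 275.7] [(125.2, -163.5), (91.6, 106.7), (123.7, 16.3), (91.1, -72.4)]
[[0.5155 0.2155 0.025 ]
 [0.4892 0.3019 0.025 ]
 [0.6076 0.3382 0.025 ]]
[[0.5242 0.2175 0.173 ]
 [0.5085 0.268  0.173 ]]
[0.55948317 0.25737828 0.21403069]
```

```bash
python3 -m jog '[[1,0.2,0,0,1],[1,0.2,0,0,1],[1,0.2,0,0,1],[1,0.2,0,0.01,1],[1,0.2,0,0,1],[0,0,0,0,1],[-3,0.3,0,0,1],[-3,0.3,0,0,1],[0,0,0,0,1],[0,0,0,0,1]]'; python3 st.py;  python3 -m jog '[[0,0,0,0,1],[0,0,0,0,1],[0,0,0,0,1],[0,0,0,0,1],[0,0,0,0,1],[0,0,0,0,1],[0,0,0,0,1],[0,0,0,0,1],[0,0,0,0,1],[0,0,0,0,1]]'; python3 st.py
```

```text
time: 20.35
ee_pos: [0.5605, 0.2756, 0.216]
eef_rot: [-0.152, 0.988, -0.0, 0.01]
ft_force: [0.3, 0.0, -2.2]
width: 0.0156
20.35 [0.5605 0.2756 0.216 ] yaw 17.54 toolz [ 0.0197  0.003  -0.9998] tilt in tool x,y [0.0197 0.003 ] [ 0.3  0.  -2.2] 0.0156 [-0.68  0.33  0.18  1.53 -0.05  1.27  1.39]
time: 21.35
ee_pos: [0.5588, 0.2748, 0.2167]
eef_rot: [-0.152, 0.988, 0.0, 0.01]
ft_force: [-0.7, -0.1, -1.8]
width: 0.0159
21.35 [0.5588 0.2748 0.2167] yaw 17.53 toolz [ 0.0197  0.0035 -0.9998] tilt in tool x,y [0.0198 0.0026] [-0.7 -0.1 -1.8] 0.0159 [-0.68  0.33  0.18  1.53 -0.05  1.27  1.38]
```

```bash
python3 -m jog '[[0,0,-4,0,1],[0,0,-4,0,1],[0,0,-4,0,1],[0,0,0,0,1],[0,0,0,0,1],[0,0,1,0,1],[0,0,1,0,1],[0,0,1,0,1],[0,0,1,0,1],[0,0,1,0,1]]'; python3 st.py
```

```text
time: 22.35
ee_pos: [0.5555, 0.2735, 0.2815]
eef_rot: [-0.152, 0.988, -0.001, 0.006]
ft_force: [-0.4, -0.5, -0.9]
width: 0.0157
22.35 [0.5555 0.2735 0.2815] yaw 17.53 toolz [ 1.280e-02 -9.000e-04 -9.999e-01] tilt in tool x,y [0.0119 0.0047] [-0.4 -0.5 -0.9] 0.0157 [-0.68  0.29  0.19  1.44 -0.05  1.4   1.38]
```

```bash
python3 -m jog '[[0,0,1,0,1],[0,0,1,0,1],[0,0,1,0,1],[0,0,1,0,1],[0,0,1,0,1],[0,0,1,0,1],[0,0,1,0,1],[0,0,1,0,1],[0,0,1,0,1],[0,0,1,0,1]]'; python3 st.py;python3 -m jog '[[0,0,-4,0,1],[0,0,-4,0,1],[0,0,-4,0,1],[0,0,-3,0,1],[0,0,0,0,1],[0,0,1,0,1],[0,0,1,0,1],[0,0,1,0,1],[0,0,1,0,1],[0,0,1,0,1]]'; python3 st.py
```

```text
time: 23.35
ee_pos: [0.5564, 0.2731, 0.1715]
eef_rot: [-0.152, 0.988, -0.002, 0.006]
ft_force: [-0.4, 0.7, -1.4]
width: 0.0158
23.35 [0.5564 0.2731 0.1715] yaw 17.53 toolz [ 0.0116 -0.0017 -0.9999] tilt in tool x,y [0.0105 0.0051] [-0.4  0.7 -1.4] 0.0158 [-0.67  0.36  0.17  1.59 -0.06  1.19  1.39]
time: 24.35
ee_pos: [0.5529, 0.2721, 0.2621]
eef_rot: [-0.152, 0.988, -0.004, 0.0]
ft_force: [0.2, -0.3, -0.9]
width: 0.016
24.35 [0.5529 0.2721 0.2621] yaw 17.54 toolz [ 0.0016 -0.0081 -1.    ] tilt in tool x,y [-0.0009  0.0082] [ 0.2 -0.3 -0.9] 0.016 [-0.68  0.3   0.18  1.47 -0.05  1.38  1.38]
```

```bash
python3 -m jog '[[-0.1,0,0.9,0.008,1],[-0.1,0,0.9,0,1],[-0.1,0,0.9,0,1],[-0.1,0,0.9,0,1],[-0.1,0.05,0.9,0,1],[-0.1,0.05,0.9,0,1],[-0.1,0.05,0.9,0,1],[-0.1,0.05,0.9,0,1],[0,0,0.9,0,1],[0,0,0.9,0,1]]'; python3 st.py
```

```text
time: 25.35
ee_pos: [0.5601, 0.2757, 0.1624]
eef_rot: [-0.148, 0.989, -0.005, -0.001]
ft_force: [0.6, -0.4, -0.4]
width: 0.0157
25.35 [0.5601 0.2757 0.1624] yaw 17.05 toolz [-1.0e-04 -9.2e-03 -1.0e+00] tilt in tool x,y [-0.0028  0.0087] [ 0.6 -0.4 -0.4] 0.0157 [-0.67  0.39  0.18  1.57 -0.06  1.19  1.38]
```

```bash
python3 -m jog '[[0,0,0.7,0,1],[0,0,0.7,0,1],[0,0,0.7,0,1],[0,0,0.7,0,1],[0,0,0.7,0,1],[0,0,0.5,0,1],[0,0,0.3,0,1],[0,0,0,0,1],[0,0,0,0,1],[0,0,0,0,1]]'; python3 st.py
python3 - <<'E'
from h import *
a=snap('wrist','w4')['pixels'][60:260,130:370];b=snap('side','s4')['pixels'][230:370,180:320]
o=np.hstack([cv2.resize(a,(480,400)),cv2.resize(b,(320,320))[:, :][0:320] if 0 else cv2.copyMakeBorder(cv2.resize(b,(320,320)),0,80,0,0,0)])
cv2.imwrite('pics/f4.png',o[:,:,::-1])
E
```

```text
time: 26.35
ee_pos: [0.5599, 0.2751, 0.1147]
eef_rot: [-0.148, 0.989, -0.005, -0.001]
ft_force: [0.5, -0.3, -1.4]
width: 0.0159
26.35 [0.5599 0.2751 0.1147] yaw 17.05 toolz [-8.0e-04 -9.6e-03 -1.0e+00] tilt in tool x,y [-0.0036  0.009 ] [ 0.5 -0.3 -1.4] 0.0159 [-0.67  0.43  0.17  1.62 -0.07  1.1   1.39]
```

View pics/f4.png

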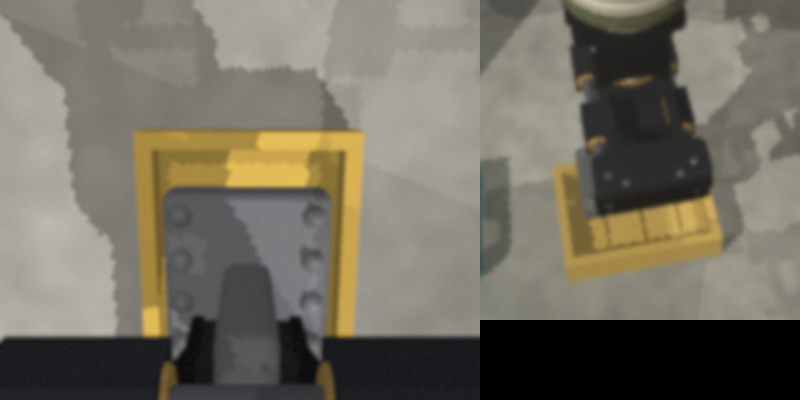

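```bash
python3 - <<'E'
from h import *
c=load('w4')
t=plane(c,np.array([196.7,312.3]),np.array([125.,125.2]),.025)
yaw=np.radians(17.05);X=np.array([np.cos(yaw),np.sin(yaw)]);Y=np.array([-X[1],X[0]]);ctr=np.array([.5592,.2753])
print('tray near corners',t.round(4),'w',np.hypot(*(t[1]-t[0])[:2]).round(4),'rel',[(round(float((p[:2]-ctr)@X),4),round(float((p[:2]-ctr)@Y),4)) for p in t])
for z in (.068,.073,.078):
    p=plane(c,np.array([211.5,296]),np.array([153.7,154.8]),z); w=np.hypot(*(p[1]-p[0])[:2]); m=p.mean(0)[:2]
    print(z,'padw',w.round(4),'near mid rel tray',round(float((m-ctr)@X),4),round(float((m-ctr)@Y),4),'yaw',np.degrees(np.arctan2(-(p[1]-p[0])[0],(p[1]-p[0])[1])).round(2))
E
```

```text
tray near corners [[0.5131 0.2134 0.025 ]
 [0.4863 0.3015 0.025 ]] w 0.0921 rel [(-0.0622, -0.0457), (-0.062, 0.0465)]
0.068 padw 0.0564 near mid rel tray -0.0456 0.0001 yaw 16.37
0.073 padw 0.0549 near mid rel tray -0.0464 0.0002 yaw 16.37
0.078 padw 0.0534 near mid rel tray -0.0472 0.0002 yaw 16.37
```

```bash
python3 -m jog '[[-0.07,0,0.3,-0.006,1],[-0.07,0,0.3,0,1],[0,0,0.3,0,1],[0,0,0.25,0,1],[0,0,0.1,0,1],[0,0,0,0,1],[0,0,0,0,1],[0,0,0,0,1],[0,0,0,0,1],[0,0,0,0,1]]'; python3 st.py
python3 - <<'E'
from h import *
b=snap('side','s5')['pixels'][270:360,200:300];a=snap('wrist','w5')['pixels'][100:210,180:330];snap('top','t5')
o=np.hstack([cv2.resize(x,(400,360),interpolation=cv2.INTER_CUBIC) for x in(b,a)])
cv2.imwrite('pics/f5.png',o[:,:,::-1])
E
```

```text
time: 27.45
ee_pos: [0.5615, 0.2755, 0.1015]
eef_rot: [-0.151, 0.988, -0.005, -0.001]
ft_force: [1.0, 0.0, -1.0]
width: 0.0158
27.45 [0.5615 0.2755 0.1015] yaw 17.42 toolz [-2.0e-04 -9.2e-03 -1.0e+00] tilt in tool x,y [-0.0029  0.0088] [ 1.  0. -1.] 0.0158 [-0.66  0.45  0.17  1.63 -0.07  1.08  1.4 ]
```

View pics/f5.png

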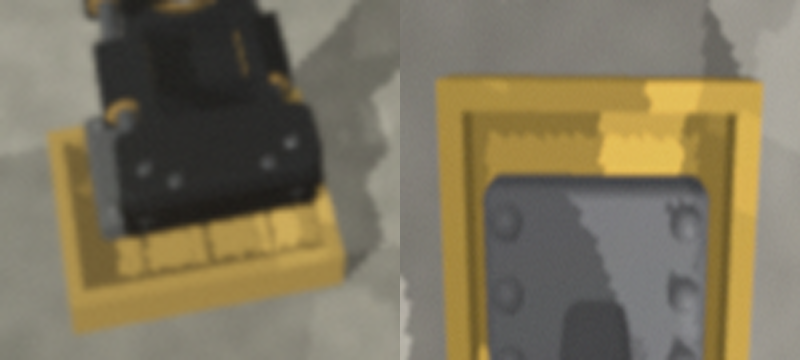

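```bash
python3 - <<'E'
from h import *
yaw=np.radians(17.1);X=np.array([np.cos(yaw),np.sin(yaw)]);Y=np.array([-X[1],X[0]]);s=np.array([.5605,.2755]);ctr=np.array([.5592,.2753])
c=load('s5')
for z in (.0365,.0415,.0465):
  print(z,[proj(c,np.r_[s+.045*X+a*Y,z]).round(1) for a in (.028,-.028)])
print('seen low corner ~(227.5,329)')
c=load('w5')
t=plane(c,np.array([180+37/400*150-.5+.2,180+363/400*150-.5]),np.array([100+79*110/360,100+83*110/360])-.5,.025)
p=plane(c,np.array([180+85/400*150,180+307/400*150])-.5,np.array([100+178*110/360,100+182*110/360])-.5,.0595)
f=lambda q:(((q.mean(0)[:2]-ctr)@X).round(4),((q.mean(0)[:2]-ctr)@Y).round(4),np.hypot(*(q[1]-q[0])[:2]).round(4),np.degrees(np.arctan2(-(q[1]-q[0])[0],(q[1]-q[0])[1])).round(2))
print('tray near edge',f(t),'pad near edge',f(p))
a,b=load('top0')['pixels'].astype(int),load('t5')['pixels'].astype(int);d=abs(a-b).max(2)
print('change bottle/lota',d[235:258,250:273].mean(),d[150:186,243:277].mean())
E
```

```text
0.0365 [array([224.9, 332.3]), array([220.8, 305.5])]
0.0415 [array([224.8, 330.9]), array([220.6, 304.1])]
0.0465 [array([224.6, 329.4]), array([220.4, 302.6])]
seen low corner ~(227.5,329)
tray near edge (np.float64(-0.0617), np.float64(0.0001), np.float64(0.0916), np.float64(16.87)) pad near edge (np.float64(-0.0444), np.float64(-0.0006), np.float64(0.0542), np.float64(16.64))
change bottle/lota 6.754253308128544 6.288398692810458
```

```bash
python3 st.py; python3 -c "
from bench import r
print(r.close_job())"
```

```text
27.6 [0.5615 0.2755 0.1015] yaw 17.42 toolz [-2.0e-04 -9.3e-03 -1.0e+00] tilt in tool x,y [-0.003   0.0088] [ 0.4 -0.2 -0.5] 0.0161 [-0.66  0.45  0.17  1.63 -0.07  1.08  1.4 ]
the job is handed in; nothing more can be done
None
```

I took the grey scrubber by its fin, slid it out of the holder's open end, and carried it over the ledge to the yellow tray. I handed it in still gripped above the tray at 27.6 s of the 51 s allowed.

**Last checks:**
- **Centring:** within about 1 mm of the tray's centre both ways in the wrist view, and within about 0.3° of its length.
- **Level:** the tool is about 0.5° off vertical. The fast carry had tilted it by a little over 2°, and I worked most of that back out above the tray before the final descent.
- **Height:** the underside is about 16 mm above the rim, worked out from the tool height and the grip. The side camera only roughly confirms this: the visible pad corner was 2–3 pixels from where I predicted. At about 3.5 mm of height per pixel, it can't confirm the full 10–20 mm range on its own.
- **Contact:** readings taken between moves stayed small (about 2 N at most), with no sign of touching the tray.
- **Lota and bottle:** both look unchanged in the top view, apart from slight brightness differences that I took to be noise and shadow.

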